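Slow the turning air-bearing table with a finger and pin it

ROBOT

A 7-joint arm with a two-finger parallel gripper is mounted at the origin on the work surface. World frame = base frame: x ahead of the robot, y to its left, z up, the work surface at z = 0. Lengths are in m, angles in rad, forces in N, time in s.
With the tool pointing down it reaches from about 0.425 to 0.875 m from the base axis. Payload 4.7 kg.
Tool frame: the origin (TCP) lies on the centre line of the jaws, within the pads' length; the fingertips stand ahead of it and the grasp point (between the pads) lies 2 mm behind it (nose_length is the z of the fingertips in the tool frame, in m); z points along the fingers, y is the line along which they close (so a half turn about z gives the same grasp; the last joint's range is limited). The gripper opens to 87 mm and grips with 3 to 60 N. Pads are 19 mm wide; open, the fingers measure 117 mm over their backs; the gripper's body (75 mm by 190 mm) begins 51 mm behind the grasp point.
Start: joints at [-1.173, 0.321, -0.07, 1.45, 0.023, 1.371, -0.057], TCP at [0.243, 0.603, 0.24] pointing down, gripper open.
Joint ranges: [-2.86, 2.86], [-0.3, 2.09], [-1.38, 1.24], [0.06, 2.45], [-1.56, 4.7], [0.09, 2.05], [-2.69, 2.69]. Speed limits (rad/s): [2.57, 2.57, 3.14, 3.14, 3.14, 3.14, 3.14].

INTERFACE

Orientations are given as a rotation vector (axis times angle).
In Python, from bench import * gives the robot as it stands.
- The arm moves only by the tool send_rows, never from a script. Its arguments are lists of equal length, an entry for each row: "xyz": the shift along the tool's x, y, z in mm, a list of three; "dr": the turn, a rotation vector about the tool's x, y, z in rad, a list of three. A call has exactly 10 rows; each row is the pose to reach, as a shift and turn from the pose commanded when the call began, along the tool's axes at that moment; what a row does not reach only later rows make up. A row lasts 1/12 s, in which the tool goes at most 41.7 mm and 7.16 degrees, less where a joint would pass 70% of its speed; a pose out of reach is approached as far as the arm can. A call with a gripper value outside its range is refused whole. "jaw" is the finger opening in mm, from 0 to 87, set as the call begins (left out, the last holds). The fingers move at their own pace and stop on an object; "grip_force" is the grip in N (left out, the last holds). Time passes only in rows, so rows that repeat a pose let the fingers close, or fill a call up. It gives the time, the measured TCP pose, the force, the opening and the grip force at its end, in the units of the state.
- get_state(): the state, without advancing time (a new reading comes with each control period).
- get_image(name): name is "scene" or "side" or "wrist"; returns the picture (384x512x3 uint8, red, green, blue); there is no depth.
- calibration(name): a dict with "vfov" (degrees; the focal length in pixels is half the picture's height over the tangent of half this angle, whatever the lens; pixels are square), "cx", "cy" (the principal point, pixels), "rvec" (rotation vector, rad) and "tvec" (3), from world to camera coordinates, as OpenCV has them; the wrist camera has in their place "hand_eye" (4x4, takes a point from camera to tool coordinates, whose origin is the TCP and whose axes are the flange's). Camera axes: x right, y down, z forward; pixel columns grow to the right and rows downward; lengths in m; the calibration is good to about 2 mm. A picture is of the moment at which its call begins: read the wrist's pose just before it. calibration takes no time and is no camera call.
- close_job(): hands the job in; it is judged then, once.
The state is a dict: "time": time; "joint_positions": joint angles; "qd": joint speeds; "joint_torque": joint torques, N m; "position": TCP position; "tool_rot": TCP orientation; "ft_force": force on the tool from outside, world axes, zero at the start; "torque": the same for the moment, N m; "grip_width": opening from 0.0 (shut) to 1.0 (fully open); "grip_force": force on a finger pad.
Only numpy, scipy, OpenCV 4.12 (cv2) and the standard library are available. Lean on these libraries where they do the work, as an engineer would, in place of code of your own. Each camera call takes 0.05 s, during which the arm holds its last target. There are 200 camera calls.

TASK

The rotary table of the roundness tester is turning by itself on its air bearing and has to be locked before a part is mounted. Stand the red-headed lock pin in the brass guide over the table and let go of it, so that its tip rides on the turning table; then drag a finger on the table's rim, which runs off-centre, following it gently (the bearing takes no more than 25 N), to slow it until the pin drops into the lock hole as it comes by, and press the pin fully home so that its head sits on the guide. Leave the gauge pins and the other things on the bench alone.

Things in the scene. Friction and masses are not known exactly. Their poses are not given: they have to be found in the camera images.
- tester: roundness tester, fixed: light blue base 245 x 330 mm (top 30 mm above the bench) with air bearing, rotary table, pin guide, probe column (280 mm high, 175 mm to the +y side of the axis) and air regulator (130 mm high, left of the table). Origin on the table's axis at bench height, z up, x from the axis towards the pin guide. No post or column on its -x and -y sides.
- table_axis (a point): centre of the rotary table's flat top face, 116 mm above the bench. The table: a steel centring ring 160 mm across (92 to 102 mm above the bench) under an aluminium plate 148 mm across (102 to 116 mm), boss 36 mm across and 12 mm high in the middle. It turns about this point by itself. The ring is set 2.5 mm off-centre towards the lock hole, so its rim runs out by 5 mm each turn.
- rim_point (a point): mean place of the centring ring's smooth vertical rim opposite the guide, mid-height (97 mm up; rim 10 mm high; free below): best place for the finger. Does not turn; tester's axes, +x into the rim. The rim here stands 2.5 mm further in when the hole is at the guide, 2.5 mm further out half a turn before. A finger stalls the table at some 4 to 8 N, less slows it; friction varies.
- table_spin (a joint): angle of the rotary table, rad, growing anticlockwise seen from above, never wrapped; the lock hole is under the guide at 0 and every full turn. The air drives it with a steady 0.3 N m against drag in proportion to speed: 5 rad/s when left alone, reached within half a second, and again whenever it is let go.
- lock_hole (a point): the one lock hole, ringed in red, at the table's top face, 64 mm from the axis; turns with the table. 12 mm across, 14 mm deep, with a grey run-out ramp 11 mm long, 2.8 mm deep on its trailing side. Above about 3 rad/s a pin riding on the table passes over it; below 1.5 rad/s it nearly always drops in and locks the table, but may jam part-way (from 4 mm) until pressed with 3 to 10 N.
- guide_mouth (a point): centre of the upper mouth of the brass pin guide, 145 mm above the bench, fixed above the path of the lock hole: block 28 x 28 x 24 mm, through bore 11.5 mm, 2 mm chamfer at the mouth; its underside is 5 mm above the table. Post behind it, no higher than 139 mm. Tester's axes.
- lock_pin_head (a point): lock pin with red head: centre of the head, 22 mm across, 24 mm high (top 12 mm above this point). Shank below: 10 mm across, 42 mm long, chamfered (tip 54 mm below this point). z along the pin, up; about 50 g. 62 mm above the bench in the rack; riding on the table some 25 mm above the guide's mouth (21 in the ramp); home, head on the guide, 12 mm above it.
- pin_rack: wooden pin rack, fixed, 160 x 44 mm, 36 mm high, its x axis along a row of three holes 50 mm apart; the lock pin and two gauge pins stand in it in any order. Origin under its centre.
- gauge_pin_a: gauge pin with a brass head, same shape as the lock pin; leave it in the rack. Origin at its lower tip.
- gauge_pin_b: gauge pin with a black head, same shape as the lock pin; leave it in the rack. Origin at its lower tip.
- ring_gauge: steel ring gauge lying flat, 64 mm across, 20 mm high; bystander. Origin under its centre.
- oil_bottle: white oil bottle with a red cap, 44 mm across, 110 mm high, standing; bystander. Origin under its centre.
- screwdriver: screwdriver with a yellow handle, about 180 mm long, lying; bystander. Origin under its middle.
- vee_block: dark steel vee block, 50 x 40 x 36 mm; bystander. Origin under its centre.
- parts_cup: aluminium cup, 68 mm across, 40 mm high; bystander. Origin under its centre.

How it is judged:
On the way, in this order (a step that is already met when the one before it is completed fails the run):
1. the lock pin stands in the guide, let go, its tip riding on the turning table (horizontal distance between lock_pin_head and guide_mouth below 0.006 m and z of lock_pin_head in the frame of guide_mouth between 0.018 and 0.034 m and angle between lock_pin_head's own z axis and vertical below 0.15 rad and contact force between the fingers and lock_pin below 0.05 N and velocity of joint table_spin above 2.5 rad/s), for 0.2 s.
2. a finger on the rotary table has slowed it below 3.5 rad/s while the pin is still riding on it (horizontal distance between lock_pin_head and guide_mouth below 0.006 m and z of lock_pin_head in the frame of guide_mouth between 0.018 and 0.034 m and angle between lock_pin_head's own z axis and vertical below 0.15 rad and contact force between the fingers and table_spin above 0.3 N and velocity of joint table_spin below 3.5 rad/s), for 0.1 s.
At the end, for the whole second after the job is handed in: The lock pin is home in the lock hole through the guide, its head within 2 mm of sitting on the guide, and the rotary table stands still (under 0.05 rad/s), held by the pin; nothing is touched (z of lock_pin_head in the frame of guide_mouth below 0.014 m and horizontal distance between lock_pin_head and guide_mouth below 0.005 m and angle between lock_pin_head's own z axis and vertical below 0.12 rad and velocity of joint table_spin between -0.05 and 0.05 rad/s).
It fails at once if the finger presses the rotary table with more than about 25 N (contact force between the fingers and table_spin above 26 N).
It fails at once if a gauge pin or another bystander is moved more than 30 mm (distance of any of gauge_pin_a, gauge_pin_b, ring_gauge, oil_bottle, screwdriver, vee_block, parts_cup from where it was at the start of the episode above 0.03 m).
It also fails if it takes over 69 s, if anything falls off the work surface, if the arm or the gripper's body presses on something with over 40 N, if the wrist force passes 120 N, or if a joint passes its speed limit or range.

## Working session

There is one attempt and no reset: what is moved stays moved. The work goes in short steps, Python scripts to look and compute and a tool call to move; the robot and the scene stay as the last step left them, time stands still between calls to the robot, and variables do not carry over. Pictures are saved under pics/ and viewed, at most 10 in all, crops included, and the job is handed in when it is done.

Besides the shell and the picture viewer there is one more tool, called after "Call:" by a JSON object that holds its "name" and its "arguments". send_rows: Moves the arm, as the interface text tells. Its arguments: {"type":"object","properties":{"xyz":{"type":"array"},"dr":{"type":"array"},"jaw":{"type":"number"},"grip_force":{"type":"number"}},"required":["xyz","dr"]}

```bash
ls; mkdir -p pics
python3 - <<'E'
from bench import *
import cv2
s=get_state();print({k:(v if not hasattr(v,'round') or isinstance(v,float) else v.round(4)) for k,v in s.items()})
for n in("scene","side","wrist"):
    print(n,calibration(n)); im=get_image(n); cv2.imwrite(f"pics/{n}0.png",im[:,:,::-1])
import numpy as np
a=cv2.imread("pics/scene0.png")
cv2.imwrite("pics/scene0b.png",cv2.resize(a,(800,600)))
E
```

```text
pics
{'time': 0.0, 'joint_positions': array([-1.1729,  0.3218, -0.0701,  1.4516,  0.0226,  1.3708, -0.0569]), 'qd': array([ 0.0012, -0.0009, -0.0001, -0.0004,  0.0006, -0.0006,  0.0001]), 'joint_torque': array([-9.00000e-04, -4.91281e+01, -4.04400e-01, -3.12530e+01,
       -6.41000e-02,  4.36000e-02,  2.00000e-04]), 'position': array([0.2433, 0.6022, 0.2385]), 'tool_rot': array([-5.9910e-01, -3.0837e+00,  2.9000e-03]), 'ft_force': array([ 0.4104, -0.9634,  0.3815]), 'torque': array([0.0108, 0.0317, 0.0256]), 'grip_force': 0.0, 'grip_width': 1.0013832584854971}
scene {'vfov': 51.99190384860782, 'cx': 256.7056402535152, 'cy': 187.34840955851968, 'rvec': array([ 1.6487392 ,  1.93513424, -0.79108978]), 'tvec': array([ 0.08888339, -0.30930581,  1.5517228 ])}
side {'vfov': 53.59329511374737, 'cx': 250.05213190110555, 'cy': 189.42302953771613, 'rvec': array([ 2.30154334, -0.33132315,  0.13939096]), 'tvec': array([-0.52568089,  0.16710291,  1.03438026])}
wrist {'vfov': 67.44636992851787, 'cx': 257.0077600947464, 'cy': 191.57609241684088, 'hand_eye': array([[-1.24457354e-03, -9.69330887e-01, -2.45756145e-01,
         6.72921565e-02],
       [ 9.99998385e-01, -8.87814558e-04, -1.56246534e-03,
        -1.34178873e-03],
       [ 1.29636003e-03, -2.45757693e-01,  9.69330427e-01,
        -1.45872416e-01],
       [ 0.00000000e+00,  0.00000000e+00,  0.00000000e+00,
         1.00000000e+00]])}
```

View pics/scene0.png

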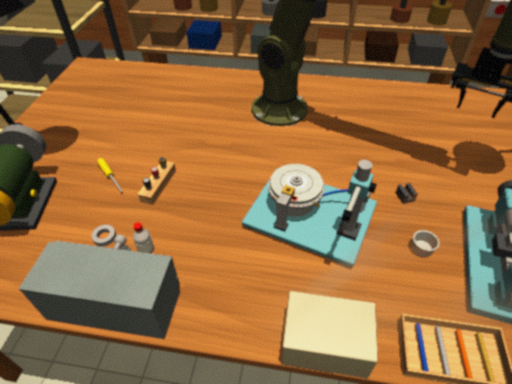

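View pics/side0.png

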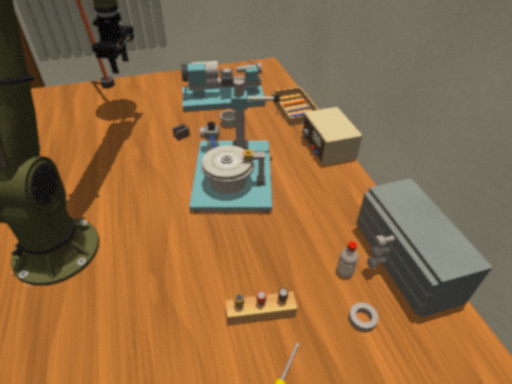

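The scene view shows the rack near (157,180), the tester near (300,200) and the guide near (288,192). In the side view the rack is near (261,305), with the red head in the middle near (262,298), and the guide is near (250,155). I'll zoom in.

Run:
```python
import cv2,numpy as np
a=cv2.imread("pics/scene0.png");b=cv2.imread("pics/side0.png")
def c(im,x,y,w,h,k): return cv2.resize(im[y:y+h,x:x+w],(w*k,h*k),interpolation=cv2.INTER_CUBIC)
# k=5: 80x60 each ->400x300
m=np.vstack([np.hstack([c(a,120,140,80,60,5),c(a,260,155,80,60,5)]),np.hstack([c(b,220,275,80,60,5),c(b,195,140,80,60,5)])])
cv2.imwrite("pics/m0.png",m)
```

```text
(no output)
```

View pics/m0.png

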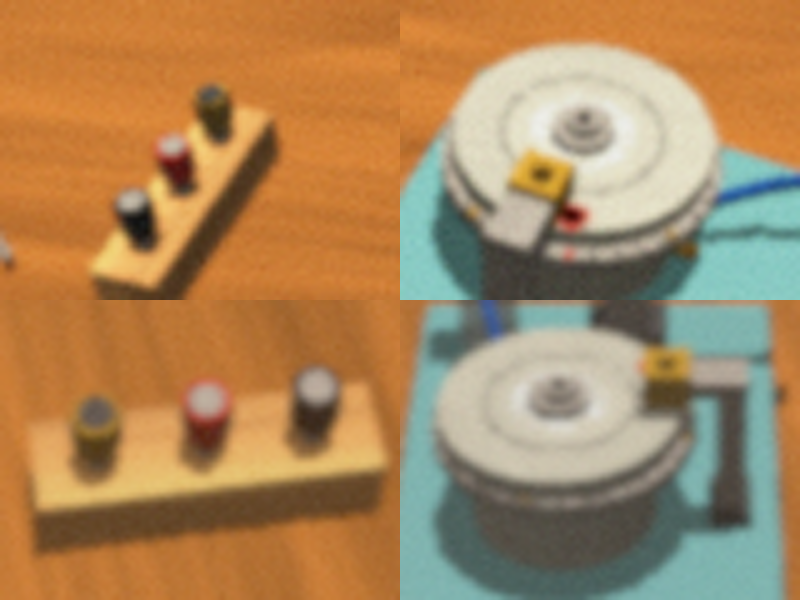

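The mosaic (5x crops) shows the red pin in the middle of the rack. Head tops are at scene (154.6,169) and side (261.6,295). The guide mouth is at scene (288.6,189.8) and side (248.4,152.6), and the boss top at scene (296.6,178.4) and side (226.6,156.4).

```bash
cat > h.py <<'E'
import numpy as np,cv2
from scipy.spatial.transform import Rotation as R
from scipy.optimize import least_squares
from bench import *
def K(c): f=192/np.tan(np.radians(c["vfov"]/2)); return np.array([[f,0,c["cx"]],[0,f,c["cy"]],[0,0,1.]])
def ext(n,s=None):
    c=calibration(n)
    if n!="wrist": return K(c),R.from_rotvec(c["rvec"]).as_matrix(),np.array(c["tvec"])
    T=np.eye(4);T[:3,:3]=R.from_rotvec(s["tool_rot"]).as_matrix();T[:3,3]=s["position"]
    M=np.linalg.inv(T@c["hand_eye"]);return K(c),M[:3,:3],M[:3,3]
def proj(P,e): p=e[0]@(e[1]@P+e[2]);return p[:2]/p[2]
def onz(uv,z,e):
    d=e[1].T@np.linalg.inv(e[0])@np.array([*uv,1.]);o=-e[1].T@e[2];return o+d*(z-o[2])/d[2]
def tri(obs,x0=(.6,0,.1)):
    r=least_squares(lambda P:np.concatenate([proj(P,e)-u for u,e in obs]),x0);return r.x,np.abs(r.fun).max()
E
python3 - <<'E'
from h import *
a,b=ext("scene"),ext("side")
for n,u,v,z in [("red",(154.6,169),(261.6,295),.074),("brass",(162.2,158.4),(239.2,296.4),.074),("black",(146.6,180),(283.4,290),.074),("mouth",(288.6,189.8),(248.4,152.6),.145),("boss",(296.6,178.4),(226.6,156.4),.128)]:
    P,r=tri([(u,a),(v,b)]);print(n,P.round(4),r.round(2),onz(u,z,a).round(4),onz(v,z,b).round(4))
E
```

```text
red [ 0.4781 -0.3293  0.0739] 0.24 [ 0.4774 -0.3288  0.074 ] [ 0.4784 -0.3298  0.074 ]
brass [ 0.4292 -0.3204  0.0762] 0.02 [ 0.427  -0.3216  0.074 ] [ 0.4295 -0.319   0.074 ]
black [ 0.529  -0.3339  0.0773] 0.29 [ 0.5269 -0.3363  0.074 ] [ 0.5295 -0.3315  0.074 ]
mouth [0.5696 0.0919 0.1438] 0.15 [0.5701 0.0923 0.145 ] [0.5694 0.0897 0.145 ]
boss [0.508  0.1089 0.1297] 0.12 [0.5068 0.1086 0.128 ] [0.5083 0.1117 0.128 ]
```

```bash
cat >> h.py <<'E'
RT=np.array([[-.9641,.2656,0],[.2656,.9641,0],[0,0,-1.]])  # goal tool axes (columns): x=-tester x, y=tester y, z down
def go(P,s=None):
    s=s or get_state();A=R.from_rotvec(s["tool_rot"]).as_matrix()
    return (A.T@(np.array(P)-s["position"])*1000).round(1),R.from_matrix(A.T@RT).as_rotvec().round(3)
E
python3 - <<'E'
from h import *
import bench
print(getattr(bench,"nose_length",None),[n for n in dir(bench) if n[0]!="_"])
print(go([.40,.42,.34]))
s=get_state();s["position"]=np.array([.4,.42,.34]);s["tool_rot"]=R.from_matrix(RT).as_rotvec();print(go([.58,.03,.34],s))
s["position"]=np.array([.58,.03,.34]);print(go([.478,-.329,.2],s))
E
```

```text
0.017 ['MotionError', 'calibration', 'close_job', 'get_image', 'get_state', 'nose_length']
(array([-213.6, -110.5, -101.1]), array([-0.001, -0.   , -0.115]))
(array([-277.1, -328.2,   -0. ]), array([-0., -0.,  0.]))
(array([   3. , -373.2,  140. ]), array([-0., -0.,  0.]))
```

Call:
{"name": "send_rows", "arguments": {"xyz": [[-214, -110, -101], [-214, -110, -101], [-214, -110, -101], [-214, -110, -101], [-214, -110, -101], [-214, -110, -101], [-214, -110, -101], [-214, -110, -101], [-214, -110, -101], [-214, -110, -101]], "dr": [[0, 0, -0.115], [0, 0, -0.115], [0, 0, -0.115], [0, 0, -0.115], [0, 0, -0.115], [0, 0, -0.115], [0, 0, -0.115], [0, 0, -0.115], [0, 0, -0.115], [0, 0, -0.115]], "jaw": 60}}

```text
time: 0.98
position: [0.3989, 0.4219, 0.3395]
tool_rot: [-0.417, -3.112, 0.001]
ft_force: [0.3, 0.5, -0.2]
grip_width: 0.694
grip_force: 0.0
```

Call:
{"name": "send_rows", "arguments": {"xyz": [[-277, -328, 0], [-277, -328, 0], [-277, -328, 0], [-277, -328, 0], [-277, -328, 0], [-277, -328, 0], [-277, -328, 0], [-277, -328, 0], [-277, -328, 0], [-277, -328, 0]], "dr": [[0, 0, 0], [0, 0, 0], [0, 0, 0], [0, 0, 0], [0, 0, 0], [0, 0, 0], [0, 0, 0], [0, 0, 0], [0, 0, 0], [0, 0, 0]]}}

```text
time: 1.82
position: [0.5754, 0.0432, 0.3396]
tool_rot: [-0.414, -3.113, -0.0]
ft_force: [0.9, 0.1, 0.1]
grip_width: 0.688
grip_force: 0.0
```

Call:
{"name": "send_rows", "arguments": {"xyz": [[3, -373, 140], [3, -373, 140], [3, -373, 140], [3, -373, 140], [3, -373, 140], [3, -373, 140], [3, -373, 140], [3, -373, 140], [3, -373, 140], [3, -373, 140]], "dr": [[0, 0, 0], [0, 0, 0], [0, 0, 0], [0, 0, 0], [0, 0, 0], [0, 0, 0], [0, 0, 0], [0, 0, 0], [0, 0, 0], [0, 0, 0]]}}

```text
time: 2.65
position: [0.4712, -0.3186, 0.1981]
tool_rot: [-0.422, -3.11, 0.002]
ft_force: [-0.6, -0.3, 0.2]
grip_width: 0.688
grip_force: 0.0
```

Run:
```python
from h import *
s=get_state();e=ext("wrist",s);im=get_image("wrist");cv2.imwrite("pics/w1.png",im[:,:,::-1])
print(s["time"],s["position"],s["tool_rot"],go([.478,-.329,.2],s),s["ft_force"],s["joint_positions"].round(2))
hsv=cv2.cvtColor(im,cv2.COLOR_RGB2HSV);m=((hsv[...,0]<6)|(hsv[...,0]>172))&(hsv[...,1]>140)&(hsv[...,2]>60)
n,l,st,c=cv2.connectedComponentsWithStats(m.astype(np.uint8))
for i in range(1,n):
    if st[i,4]>60: print(st[i],c[i],onz(c[i],.062,e))
print(proj(np.array([.478,-.329,.074]),e))
```

```text
2.65 [ 0.47124306 -0.31859046  0.19811442] [-4.22151933e-01 -3.10968196e+00  1.52814676e-03] (array([-9.3, -8.2, -1.9]), array([-0.001, -0.003, -0.001])) [-0.58948826 -0.30066178  0.21091903] [-0.05  0.2   0.68  1.73 -0.13  1.26  1.96]
[238 185  21  18 116] [248.28448276 191.18965517] [ 0.47142056 -0.32978189  0.062     ]
[250.51315736 200.25455993]
```

View pics/w1.png

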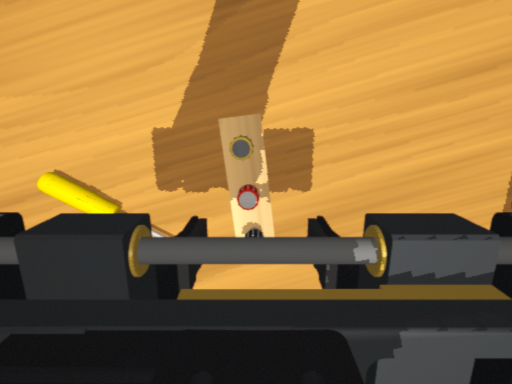

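The red head's top shows at (249,199), within 2 px of the prediction, so I descend to it.

Call:
{"name": "send_rows", "arguments": {"xyz": [[-10, -9, 0], [-10, -9, 20], [-10, -9, 50], [-10, -9, 80], [-10, -9, 105], [-10, -9, 120], [-10, -9, 130], [-10, -9, 130], [-10, -9, 130], [-10, -9, 130]], "dr": [[0, 0, 0], [0, 0, 0], [0, 0, 0], [0, 0, 0], [0, 0, 0], [0, 0, 0], [0, 0, 0], [0, 0, 0], [0, 0, 0], [0, 0, 0]]}}

```text
time: 3.53
position: [0.4818, -0.3277, 0.0716]
tool_rot: [0.419, 3.112, -0.001]
ft_force: [-0.3, 0.1, -0.1]
grip_width: 0.688
grip_force: 0.0
```

Run:
```python
from h import *
s=get_state();print(go([.479,-.330,.066],s),s["ft_force"])
for n in("side",):
    im=get_image(n); cv2.imwrite("pics/s2.png",cv2.resize(im[240:340,200:330,::-1],None,fx=5,fy=5,interpolation=cv2.INTER_CUBIC))
```

```text
(array([ 2.1, -3. ,  5.6]), array([-0.   ,  0.002,  0.001])) [-0.33302758  0.11608545 -0.11610863]
```

View pics/s2.png

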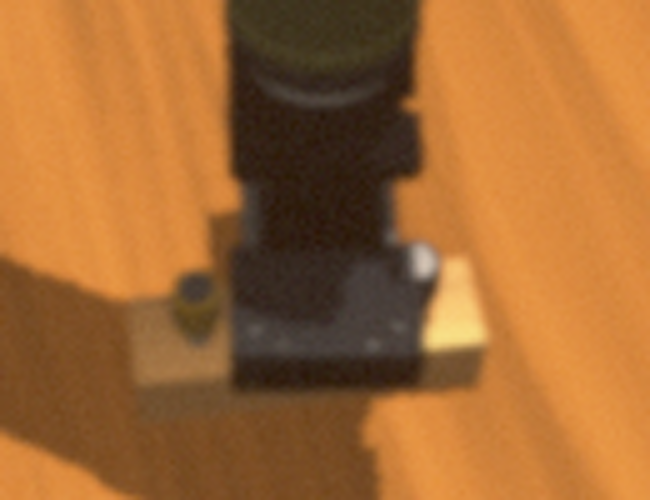

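The side view shows the gripper over the middle pin, with the brass and black pins clear. I correct the offset and grip.

Call:
{"name": "send_rows", "arguments": {"xyz": [[2, -3, 5], [2, -3, 5], [2, -3, 5], [2, -3, 5], [2, -3, 5], [2, -3, 5], [2, -3, 5], [2, -3, 5], [2, -3, 5], [2, -3, 5]], "dr": [[0, 0, 0], [0, 0, 0], [0, 0, 0], [0, 0, 0], [0, 0, 0], [0, 0, 0], [0, 0, 0], [0, 0, 0], [0, 0, 0], [0, 0, 0]], "jaw": 10, "grip_force": 20}}

```text
time: 4.42
position: [0.478, -0.3302, 0.0656]
tool_rot: [0.421, 3.113, 0.0]
ft_force: [0.6, 0.1, 0.5]
grip_width: 0.242
grip_force: 20.0
```

Run:
```python
from h import *
s=get_state();print(s["position"],s["grip_width"]*87,s["grip_force"],s["ft_force"])
print(go([.479,-.330,.17],s))
```

```text
[ 0.47800682 -0.33017256  0.06562602] 21.032166576338113 19.999769562855363 [0.56366652 0.09471575 0.48678414]
(array([  -0.9,    0.4, -104.4]), array([0., 0., 0.]))
```

Call:
{"name": "send_rows", "arguments": {"xyz": [[0, 0, -30], [0, 0, -70], [0, 0, -110], [2, 30, -140], [4, 70, -160], [6, 110, -174], [8, 150, -174], [10, 190, -174], [12, 225, -174], [14, 250, -174]], "dr": [[0, 0, 0], [0, 0, 0], [0, 0, 0], [0, 0, 0], [0, 0, 0], [0, 0, 0], [0, 0, 0], [0, 0, 0], [0, 0, 0], [0, 0, 0]]}}

```text
time: 5.25
position: [0.5313, -0.0807, 0.2396]
tool_rot: [0.414, 3.114, 0.003]
ft_force: [0.6, 0.7, -0.6]
grip_width: 0.243
grip_force: 20.0
```

Call:
{"name": "send_rows", "arguments": {"xyz": [[2, 35, 0], [4, 70, 0], [6, 105, 0], [8, 140, 0], [10, 165, 0], [10, 175, 0], [10, 180, 0], [10, 180, 0], [10, 180, 0], [10, 180, 0]], "dr": [[0, 0, 0], [0, 0, 0], [0, 0, 0], [0, 0, 0], [0, 0, 0], [0, 0, 0], [0, 0, 0], [0, 0, 0], [0, 0, 0], [0, 0, 0]]}}

```text
time: 6.08
position: [0.569, 0.0881, 0.2397]
tool_rot: [0.426, 3.112, -0.001]
ft_force: [0.1, 0.3, -0.4]
grip_width: 0.245
grip_force: 20.0
```

Run:
```python
from h import *
s=get_state();print(s["position"],s["grip_width"]*87,s["ft_force"]);print(go([.5696,.0919,.24],s))
t=[]
for n in("scene","side"):
    im=get_image(n)[:,:,::-1];P=proj(np.array([.5696,.0919,.16]),ext(n));x,y=(P-[40,50]).astype(int)
    print(n,x,y,"pin axis at tip/head if as held:",[proj(s["position"]-[0,0,d],ext(n)).round(1) for d in(.0576,.0036)],"mouth",proj(np.array([.5696,.0919,.145]),ext(n)).round(1))
    t.append(cv2.resize(im[y:y+100,x:x+80],(400,500),interpolation=cv2.INTER_CUBIC))
cv2.imwrite("pics/m3.png",np.hstack(t))
```

```text
[0.56895843 0.08814408 0.23968793] 21.311910077244594 [ 0.13888239  0.3397428  -0.36434345]
(array([ 0.4,  3.8, -0.3]), array([-0.001,  0.   , -0.003]))
scene 248 135 pin axis at tip/head if as held: [array([287.7, 179.5]), array([288.7, 164.2])] mouth [288.5 189.6]
side 208 98 pin axis at tip/head if as held: [array([248.3, 142.6]), array([248.2, 126.7])] mouth [248.3 152.1]
```

View pics/m3.png

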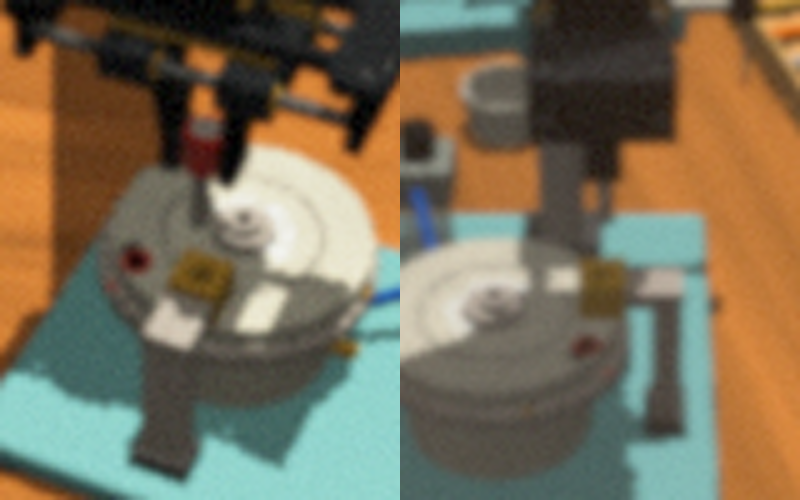

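Both views show the pin tip, at scene (288,179.4) and side (248.6,141), where the model expects it. I align over the guide mouth and lower into it.

Call:
{"name": "send_rows", "arguments": {"xyz": [[0, 4, 0], [0, 4, 0], [0, 4, 10], [0, 4, 20], [0, 4, 26], [0, 4, 31], [0, 4, 36], [0, 4, 41], [0, 4, 45], [0, 4, 45]], "dr": [[0, 0, 0], [0, 0, 0], [0, 0, 0], [0, 0, 0], [0, 0, 0], [0, 0, 0], [0, 0, 0], [0, 0, 0], [0, 0, 0], [0, 0, 0]]}}

```text
time: 7.02
position: [0.5734, 0.0938, 0.1994]
tool_rot: [0.421, 3.104, 0.004]
ft_force: [-0.6, -2.7, 17.0]
grip_width: 0.247
grip_force: 19.9
```

Run:
```python
from h import *
s=get_state();print(s["position"],s["grip_width"]*87,s["ft_force"],s["torque"]);print(go([.5696,.0919,.18],s))
t=[]
for n,(x,y) in dict(scene=(248,135),side=(208,98)).items():
    im=get_image(n)[:,:,::-1]
    t.append(cv2.resize(im[y:y+100,x:x+80],(400,500),interpolation=cv2.INTER_CUBIC))
cv2.imwrite("pics/m4.png",np.hstack(t))
```

```text
[0.57342375 0.09384004 0.19943327] 21.51745700589676 [-0.5599913  -2.67350428 16.9766618 ] [-0.46425806  0.2080474  -0.03478876]
(array([ 3.3, -3. , 19.4]), array([ 0.004,  0.008, -0.001]))
```

View pics/m4.png

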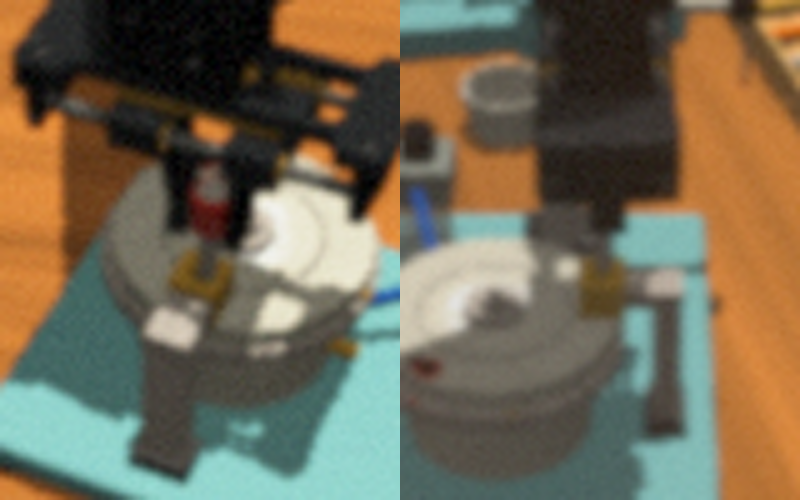

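The tip stands on the mouth's edge at about 17 N, and the TCP overshot by about 3 mm in x and 2 mm in y. I ease up and re-centre.

Call:
{"name": "send_rows", "arguments": {"xyz": [[0, 0, -4], [0, 0, -8], [2, -2, -8], [3.3, -3, -8], [3.3, -3, -8], [3.3, -3, -8], [3.3, -3, -8], [3.3, -3, -8], [3.3, -3, -8], [3.3, -3, -8]], "dr": [[0, 0, 0], [0.002, 0.004, 0], [0.004, 0.008, 0], [0.004, 0.008, 0], [0.004, 0.008, 0], [0.004, 0.008, 0], [0.004, 0.008, 0], [0.004, 0.008, 0], [0.004, 0.008, 0], [0.004, 0.008, 0]]}}

```text
time: 7.95
position: [0.566, 0.0926, 0.2025]
tool_rot: [-0.42, -3.105, 0.005]
ft_force: [-0.2, 0.2, 0.3]
grip_width: 0.246
grip_force: 20.0
```

Run:
```python
from h import *
s=get_state();print(s["position"],s["grip_width"]*87,s["ft_force"],s["torque"]);print(go([.5696,.0919,.18],s))
t=[]
for n,(x,y) in dict(scene=(268,155),side=(228,118)).items():
    im=get_image(n)[:,:,::-1]
    print(n,[proj(s["position"]-[0,0,d],ext(n)).round(1) for d in(.0576,.0036)])
    t.append(cv2.resize(im[y:y+50,x:x+40],(400,500),interpolation=cv2.INTER_CUBIC))
cv2.imwrite("pics/m5.png",np.hstack(t))
```

```text
[0.56601529 0.0926094  0.20250871] 21.418796687633947 [-0.19584852  0.22431442  0.28901867] [-0.02790819  0.00115581 -0.01525846]
(array([-3.8,  0.4, 22.5]), array([-0.004, -0.008,  0.   ]))
scene [array([288.9, 188.7]), array([289.9, 174.2])]
side [array([247. , 152.2]), array([246.8, 137.1])]
```

View pics/m5.png

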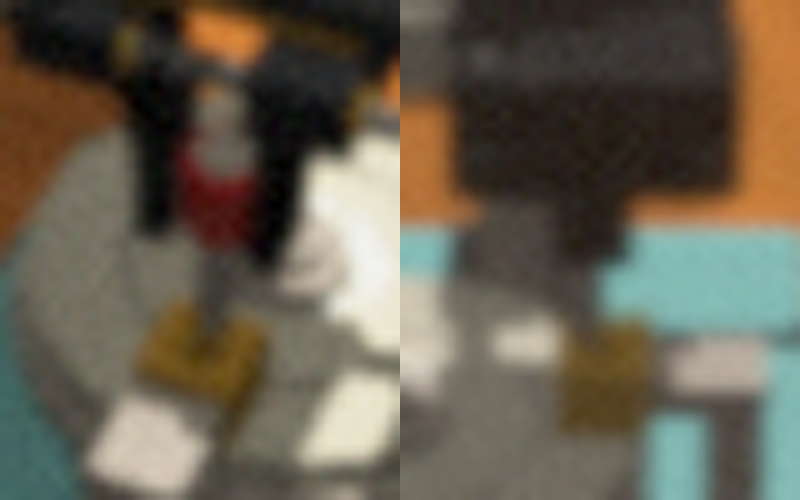

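Call:
{"name": "send_rows", "arguments": {"xyz": [[-2, 0.2, -3], [-3.8, 0.4, -3], [-3.8, 0.4, -3], [-3.8, 0.4, -3], [-3.8, 0.4, -3], [-3.8, 0.4, -3], [-3.8, 0.4, -3], [-3.8, 0.4, -3], [-3.8, 0.4, -3], [-3.8, 0.4, -3]], "dr": [[-0.004, -0.008, 0], [-0.004, -0.008, 0], [-0.004, -0.008, 0], [-0.004, -0.008, 0], [-0.004, -0.008, 0], [-0.004, -0.008, 0], [-0.004, -0.008, 0], [-0.004, -0.008, 0], [-0.004, -0.008, 0], [-0.004, -0.008, 0]]}}

```text
time: 8.88
position: [0.5698, 0.092, 0.2055]
tool_rot: [-0.421, -3.113, -0.0]
ft_force: [-0.5, -0.2, -0.5]
grip_width: 0.243
grip_force: 20.0
```

Run:
```python
from h import *
s=get_state();print(s["position"],s["ft_force"]);print(go([.5696,.0919,.18],s))
```

```text
[0.5697969  0.09195983 0.20552771] [-0.5031057  -0.23977473 -0.47595546]
(array([ 0.2, -0.1, 25.5]), array([ 0., -0.,  0.]))
```

Call:
{"name": "send_rows", "arguments": {"xyz": [[0, 0, 2], [0, 0, 4], [0, 0, 6], [0, 0, 8], [0, 0, 10], [0, 0, 12], [0, 0, 12], [0, 0, 12], [0, 0, 12], [0, 0, 12]], "dr": [[0, 0, 0], [0, 0, 0], [0, 0, 0], [0, 0, 0], [0, 0, 0], [0, 0, 0], [0, 0, 0], [0, 0, 0], [0, 0, 0], [0, 0, 0]]}}

```text
time: 9.72
position: [0.5698, 0.0916, 0.1935]
tool_rot: [0.421, 3.113, -0.001]
ft_force: [0.6, -2.4, -0.4]
grip_width: 0.244
grip_force: 20.0
```

Run:
```python
from h import *
s=get_state();print(s["position"],s["ft_force"],s["torque"]);print(go([.5696,.0919,.18],s))
```

```text
[0.56982965 0.09164695 0.19350433] [ 0.59667829 -2.40744258 -0.39065288] [-4.18092881e-01 -1.23593133e-01 -7.20583186e-05]
(array([ 0.3,  0.2, 13.5]), array([-0.,  0., -0.]))
```

The pin is in the bore with a light side load towards -y. I relieve that and go deeper.

Call:
{"name": "send_rows", "arguments": {"xyz": [[0, -0.5, 0], [0, -1, 0], [0, -1, 2], [0, -1, 4], [0, -1, 6], [0, -1, 8], [0, -1, 10], [0, -1, 11], [0, -1, 11], [0, -1, 11]], "dr": [[0, 0, 0], [0, 0, 0], [0, 0, 0], [0, 0, 0], [0, 0, 0], [0, 0, 0], [0, 0, 0], [0, 0, 0], [0, 0, 0], [0, 0, 0]]}}

```text
time: 10.55
position: [0.5695, 0.0911, 0.1824]
tool_rot: [-0.421, -3.113, -0.0]
ft_force: [0.8, 0.0, -0.5]
grip_width: 0.246
grip_force: 20.0
```

Run:
```python
from h import *
s=get_state();print(s["position"],s["ft_force"],s["torque"]);print(go([.5696,.0919,.18],s))
```

```text
[0.56949179 0.09106515 0.18238869] [ 0.81706935  0.01562639 -0.49196366] [-0.10370731 -0.19453082  0.0640175 ]
(array([0.1, 0.8, 2.4]), array([ 0., -0.,  0.]))
```

Call:
{"name": "send_rows", "arguments": {"xyz": [[0, 0, 0], [0, 0, 0], [0, 0, 0], [0, 0, 0], [0, 0, 0], [0, 0, 0], [0, 0, 0], [0, 0, -20], [0, 0, -45], [0, 0, -70]], "dr": [[0, 0, 0], [0, 0, 0], [0, 0, 0], [0, 0, 0], [0, 0, 0], [0, 0, 0], [0, 0, 0], [0, 0, 0], [0, 0, 0], [0, 0, 0]], "jaw": 50}}

```text
time: 11.38
position: [0.569, 0.0909, 0.2528]
tool_rot: [-0.421, -3.112, 0.001]
ft_force: [0.8, 0.5, 1.0]
grip_width: 0.573
grip_force: 0.0
```

Run:
```python
from h import *
s=get_state();print(s["position"],s["ft_force"],s["grip_width"])
ax=np.array([.508,.1089,0]);ra=np.array([.9641,-.2656,0])
rim=ax-.08*ra+[0,0,.097];print("rim",rim)
t=[]
for n,(x,y) in dict(scene=(248,135),side=(188,98)).items():
    im=get_image(n)[:,:,::-1]
    t.append(cv2.resize(im[y:y+100,x:x+80],(400,500),interpolation=cv2.INTER_CUBIC))
    e=ext(n);print(n,[proj(P,e).round(1) for P in (rim,np.array([.5696,.0919,.170]),ax+[0,0,.116],ax+[0,0,.116]+.074*np.array([.2656,.9641,0]))])
cv2.imwrite("pics/m6.png",np.hstack(t))
```

```text
[0.5689897  0.09088706 0.25275583] [0.75074033 0.54759956 0.96263533] 0.5729307653942052
rim [0.430872 0.130148 0.097   ]
scene [array([305.6, 168.8]), array([288.9, 183.1]), array([296.4, 181.7]), array([321.6, 189.5])]
side [array([200.7, 165.4]), array([248.2, 145.2]), array([226.9, 160.2]), array([227.6, 145.4])]
```

View pics/m6.png

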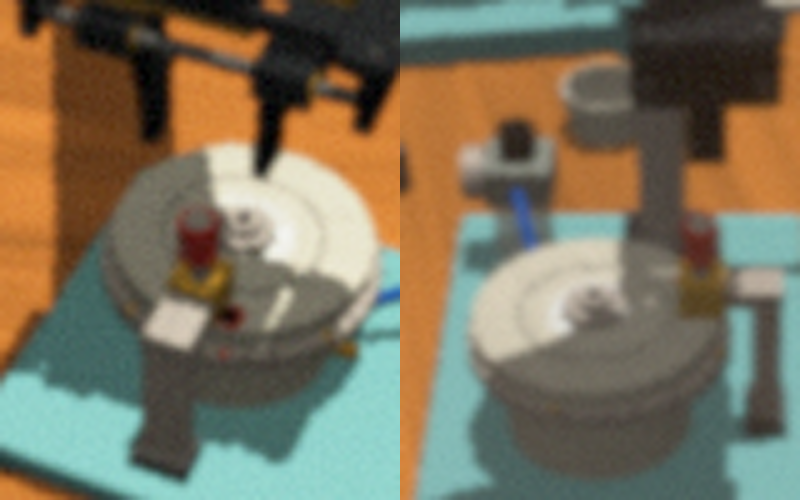

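The pin stands in the guide and rides; the red hole shows at scene (294.4,198.6) on the turning table. That is picture 9, so from here I measure the angle numerically. Next I close the jaws and go to the rim side.

Call:
{"name": "send_rows", "arguments": {"xyz": [[40, 1, 0], [80, 1, 0], [120, 1, 0], [155, 1, 0], [168, 1, 15], [168, 1, 40], [168, 1, 75], [168, 1, 110], [168, 1, 140], [168, 1, 150]], "dr": [[0, 0, 0], [0, 0, 0], [0, 0, 0], [0, 0, 0], [0, 0, 0], [0, 0, 0], [0, 0, 0], [0, 0, 0], [0, 0, 0], [0, 0, 0]], "jaw": 0}}

```text
time: 12.32
position: [0.4046, 0.1352, 0.0982]
tool_rot: [-0.42, -3.107, 0.006]
ft_force: [-0.2, -0.5, -0.9]
grip_width: 0.01
grip_force: 0.0
```

```bash
cat >> h.py <<'E'
AX=np.array([.508,.1089]);RA=np.array([.9641,-.2656]);TA=np.array([.2656,.9641])
def theta(n="scene"):
    im=get_image(n);e=ext(n);hsv=cv2.cvtColor(im,cv2.COLOR_RGB2HSV).astype(int)
    m=((hsv[...,0]<8)|(hsv[...,0]>168))&(hsv[...,1]>110)
    out=[]
    for v,u in zip(*np.nonzero(m)):
        if 230<u<345 and 145<v<230 if n=="scene" else 170<u<280 and 125<v<210:
            d=onz((u,v),.116,e)[:2]-AX;r=np.hypot(*d)
            if .052<r<.076: out.append([d@RA/r,d@TA/r,r])
    if len(out)<3: return None,len(out)
    o=np.mean(out,0);return float(np.round(np.degrees(np.arctan2(o[1],o[0])),1)),len(out)
def tp(s):
    d=s["position"][:2]-AX;f=s["ft_force"];return dict(t=round(s["time"],2),x=round(d@RA*1000,2),y=round(d@TA*1000,2),z=round(s["position"][2]*1000,1),Fx=round(f[:2]@RA,2),Fy=round(f[:2]@TA,2),Fz=round(f[2],2),gw=round(s["grip_width"],3))
E
python3 - <<'E'
from h import *
for i in range(8): s=get_state();print(tp(s) if i in(0,1) else round(s["time"],2),theta("scene"),end=" ");s=get_state();print(round(s["time"],2),theta("side"))
E
```

```text
{'t': 12.32, 'x': np.float64(-106.71), 'y': np.float64(-2.16), 'z': np.float64(98.2), 'Fx': np.float64(-0.02), 'Fy': np.float64(-0.53), 'Fz': np.float64(-0.94), 'gw': 0.01} (-99.6, 16) 12.37 (-85.8, 9)
{'t': 12.42, 'x': np.float64(-105.27), 'y': np.float64(-1.13), 'z': np.float64(100.8), 'Fx': np.float64(0.06), 'Fy': np.float64(0.28), 'Fz': np.float64(1.08), 'gw': 0.005} (-72.9, 16) 12.47 (-58.1, 10)
12.52 (-46.4, 17) 12.57 (-29.2, 8)
12.62 (-24.2, 4) 12.67 (None, 0)
12.72 (12.5, 8) 12.77 (None, 0)
12.82 (34.8, 20) 12.87 (None, 1)
12.92 (61.8, 21) 12.97 (74.5, 6)
13.02 (88.7, 17) 13.07 (None, 2)
```

Call:
{"name": "send_rows", "arguments": {"xyz": [[-3, 1, 0], [-6, 1, 0], [-9, 1, 0], [-11, 1, 0], [-12, 1, 0], [-12.5, 1, 0], [-13, 1, 0], [-13, 1, 0], [-13, 1, 0], [-13, 1, 0]], "dr": [[0, 0, 0], [0, 0, 0], [0, 0, 0], [0, 0, 0], [0, 0, 0], [0, 0, 0], [0, 0, 0], [0, 0, 0], [0, 0, 0], [0, 0, 0]]}}

```text
time: 13.95
position: [0.4174, 0.1328, 0.101]
tool_rot: [-0.421, -3.106, 0.006]
ft_force: [-6.8, -1.3, 1.1]
grip_width: 0.005
grip_force: 3.2
```

```bash
cat > m.py <<'E'
from h import *
import sys
N=int(sys.argv[1]) if len(sys.argv)>1 else 3
for i in range(N):
    s=get_state();d=tp(s);print({k:float(v) for k,v in d.items()},theta())
E
python3 m.py 12
```

```text
{'t': 13.95, 'x': -93.71, 'y': -1.03, 'z': 101.0, 'Fx': -6.21, 'Fy': -3.09, 'Fz': 1.12, 'gw': 0.005} (-148.5, 12)
{'t': 14.0, 'x': -93.72, 'y': -1.05, 'z': 101.0, 'Fx': -6.08, 'Fy': -4.66, 'Fz': 1.42, 'gw': 0.009} (-148.4, 14)
{'t': 14.05, 'x': -93.72, 'y': -1.04, 'z': 101.0, 'Fx': -6.49, 'Fy': -4.02, 'Fz': 0.47, 'gw': 0.003} (-149.1, 13)
{'t': 14.1, 'x': -93.75, 'y': -1.06, 'z': 101.0, 'Fx': -6.99, 'Fy': -3.58, 'Fz': 0.17, 'gw': 0.009} (-148.7, 12)
{'t': 14.15, 'x': -93.72, 'y': -1.04, 'z': 101.0, 'Fx': -5.92, 'Fy': -3.89, 'Fz': 1.27, 'gw': 0.007} (-148.7, 13)
{'t': 14.2, 'x': -93.74, 'y': -1.02, 'z': 101.0, 'Fx': -5.77, 'Fy': -4.33, 'Fz': 1.59, 'gw': 0.001} (-148.6, 12)
{'t': 14.25, 'x': -93.73, 'y': -1.03, 'z': 101.0, 'Fx': -6.46, 'Fy': -3.84, 'Fz': 0.34, 'gw': 0.003} (-148.7, 12)
{'t': 14.3, 'x': -93.72, 'y': -1.05, 'z': 101.0, 'Fx': -6.08, 'Fy': -4.04, 'Fz': 1.24, 'gw': 0.009} (-148.7, 13)
{'t': 14.35, 'x': -93.74, 'y': -1.04, 'z': 101.0, 'Fx': -6.65, 'Fy': -4.18, 'Fz': 1.61, 'gw': 0.005} (-148.7, 12)
{'t': 14.4, 'x': -93.71, 'y': -1.06, 'z': 101.0, 'Fx': -6.36, 'Fy': -4.4, 'Fz': 0.96, 'gw': 0.003} (-148.4, 13)
{'t': 14.45, 'x': -93.7, 'y': -1.03, 'z': 101.0, 'Fx': -6.88, 'Fy': -3.79, 'Fz': 0.52, 'gw': 0.003} (-148.5, 12)
{'t': 14.5, 'x': -93.73, 'y': -1.05, 'z': 101.0, 'Fx': -6.93, 'Fy': -3.69, 'Fz': 1.7, 'gw': 0.005} (-148.5, 12)
```

The table is stalled with θ = -148.6° at N≈6.4. The arm's stiffness is about 4.5 N/mm. I'll hop forward: a brief easing, then follow the rim in.

Call:
{"name": "send_rows", "arguments": {"xyz": [[0.4, 0, 0], [0.7, 0, 0], [0, 0, 0], [-1, 0, 0], [-1, 0, 0], [-1, 0, 0], [-1, 0, 0], [-1, 0, 0], [-1, 0, 0], [-1, 0, 0]], "dr": [[0, 0, 0], [0, 0, 0], [0, 0, 0], [0, 0, 0], [0, 0, 0], [0, 0, 0], [0, 0, 0], [0, 0, 0], [0, 0, 0], [0, 0, 0]]}}

```text
time: 15.38
position: [0.4175, 0.1329, 0.1011]
tool_rot: [-0.42, -3.104, 0.006]
ft_force: [-9.5, -1.1, 3.9]
grip_width: 0.006
grip_force: 4.6
```

```bash
python3 m.py 3
```

```text
{'t': 15.38, 'x': -93.61, 'y': -0.91, 'z': 101.1, 'Fx': -8.84, 'Fy': -3.6, 'Fz': 3.94, 'gw': 0.006} (-147.3, 11)
{'t': 15.43, 'x': -93.61, 'y': -0.9, 'z': 101.1, 'Fx': -10.3, 'Fy': -4.62, 'Fz': 4.34, 'gw': -0.0} (-147.3, 11)
{'t': 15.48, 'x': -93.59, 'y': -0.91, 'z': 101.1, 'Fx': -9.69, 'Fy': -3.85, 'Fz': 4.3, 'gw': 0.006} (-146.7, 13)
```

Call:
{"name": "send_rows", "arguments": {"xyz": [[1.5, 0, 0], [2.2, 0, 0], [2.0, 0, 0], [0, 0, 0], [-0.5, 0, 0], [-0.5, 0, 0], [-0.5, 0, 0], [-0.5, 0, 0], [-0.5, 0, 0], [-0.5, 0, 0]], "dr": [[0, 0, 0], [0, 0, 0], [0, 0, 0], [0, 0, 0], [0, 0, 0], [0, 0, 0], [0, 0, 0], [0, 0, 0], [0, 0, 0], [0, 0, 0]]}}

```text
time: 16.37
position: [0.4179, 0.1333, 0.1015]
tool_rot: [-0.42, -3.104, 0.004]
ft_force: [-12.1, -0.3, 6.4]
grip_width: 0.0
grip_force: 6.0
```

```bash
python3 m.py 3
```

```text
{'t': 16.37, 'x': -93.31, 'y': -0.35, 'z': 101.5, 'Fx': -11.57, 'Fy': -3.51, 'Fz': 6.42, 'gw': 0.0} (-138.3, 16)
{'t': 16.42, 'x': -93.27, 'y': -0.37, 'z': 101.5, 'Fx': -11.73, 'Fy': -5.05, 'Fz': 5.84, 'gw': 0.001} (-138.3, 16)
{'t': 16.47, 'x': -93.33, 'y': -0.38, 'z': 101.5, 'Fx': -11.39, 'Fy': -4.39, 'Fz': 6.35, 'gw': 0.008} (-138.3, 16)
```

Call:
{"name": "send_rows", "arguments": {"xyz": [[2.0, 0, 0], [2.5, 0, 0], [2.5, 0, 0], [1, 0, 0], [-1, 0, 0], [-1.5, 0, 0], [-1.5, 0, 0], [-1.5, 0, 0], [-1.5, 0, 0], [-1.5, 0, 0]], "dr": [[0, 0, 0], [0, 0, 0], [0, 0, 0], [0, 0, 0], [0, 0, 0], [0, 0, 0], [0, 0, 0], [0, 0, 0], [0, 0, 0], [0, 0, 0]]}}

```text
time: 17.35
position: [0.4182, 0.1333, 0.1015]
tool_rot: [-0.419, -3.102, 0.005]
ft_force: [-15.9, -0.9, 9.0]
grip_width: 0.005
grip_force: 7.8
```

```bash
python3 m.py 3
```

```text
{'t': 17.35, 'x': -93.08, 'y': -0.28, 'z': 101.5, 'Fx': -15.1, 'Fy': -5.08, 'Fz': 8.98, 'gw': 0.005} (-133.1, 16)
{'t': 17.4, 'x': -93.07, 'y': -0.21, 'z': 101.6, 'Fx': -15.54, 'Fy': -5.71, 'Fz': 9.66, 'gw': 0.005} (-133.1, 14)
{'t': 17.45, 'x': -93.06, 'y': -0.25, 'z': 101.5, 'Fx': -15.28, 'Fy': -3.99, 'Fz': 9.59, 'gw': 0.001} (-133.4, 15)
```

Call:
{"name": "send_rows", "arguments": {"xyz": [[3.5, 0, 0], [4.2, 0, 0], [4.2, 0, 0], [1, 0, 0], [0, 0, 0], [-0.5, 0, 0], [-0.5, 0, 0], [-0.5, 0, 0], [-0.5, 0, 0], [-0.5, 0, 0]], "dr": [[0, 0, 0], [0, 0, 0], [0, 0, 0], [0, 0, 0], [0, 0, 0], [0, 0, 0], [0, 0, 0], [0, 0, 0], [0, 0, 0], [0, 0, 0]]}}

```text
time: 18.33
position: [0.4188, 0.1335, 0.1018]
tool_rot: [-0.419, -3.102, 0.004]
ft_force: [-17.3, -0.4, 11.6]
grip_width: 0.007
grip_force: 8.8
```

```bash
python3 m.py 4
```

```text
{'t': 18.33, 'x': -92.55, 'y': 0.05, 'z': 101.8, 'Fx': -16.56, 'Fy': -4.97, 'Fz': 11.62, 'gw': 0.007} (-121.0, 14)
{'t': 18.38, 'x': -92.58, 'y': 0.05, 'z': 101.8, 'Fx': -17.15, 'Fy': -5.31, 'Fz': 12.0, 'gw': 0.009} (-120.6, 15)
{'t': 18.43, 'x': -92.58, 'y': 0.05, 'z': 101.8, 'Fx': -18.07, 'Fy': -5.67, 'Fz': 11.0, 'gw': 0.006} (-120.6, 15)
{'t': 18.48, 'x': -92.57, 'y': 0.05, 'z': 101.8, 'Fx': -16.82, 'Fy': -6.05, 'Fz': 11.01, 'gw': 0.008} (-120.6, 15)
```

Call:
{"name": "send_rows", "arguments": {"xyz": [[3.5, 0, -0.5], [4.2, 0, -0.5], [4.2, 0, -0.5], [4.2, 0, -0.5], [3, 0, -0.5], [1, 0, -0.5], [0, 0, -0.5], [-0.4, 0, -0.5], [-0.6, 0, -0.5], [-0.6, 0, -0.5]], "dr": [[0, 0, 0], [0, 0, 0], [0, 0, 0], [0, 0, 0], [0, 0, 0], [0, 0, 0], [0, 0, 0], [0, 0, 0], [0, 0, 0], [0, 0, 0]]}}

```text
time: 19.37
position: [0.4191, 0.1333, 0.1022]
tool_rot: [-0.419, -3.101, 0.004]
ft_force: [-17.8, -0.6, 11.0]
grip_width: 0.006
grip_force: 9.0
```

```bash
python3 m.py 4
```

```text
{'t': 19.37, 'x': -92.2, 'y': -0.06, 'z': 102.2, 'Fx': -17.0, 'Fy': -5.25, 'Fz': 11.03, 'gw': 0.006} (-111.6, 13)
{'t': 19.42, 'x': -92.21, 'y': -0.06, 'z': 102.2, 'Fx': -17.62, 'Fy': -4.88, 'Fz': 11.24, 'gw': 0.009} (-111.5, 14)
{'t': 19.47, 'x': -92.21, 'y': -0.08, 'z': 102.2, 'Fx': -18.09, 'Fy': -4.39, 'Fz': 10.63, 'gw': 0.006} (-112.3, 16)
{'t': 19.52, 'x': -92.2, 'y': -0.06, 'z': 102.2, 'Fx': -17.87, 'Fy': -4.87, 'Fz': 10.03, 'gw': 0.005} (-112.1, 14)
```

Call:
{"name": "send_rows", "arguments": {"xyz": [[5, 0, 0.5], [8, 0, 0.5], [8, 0, 0.5], [6, 0, 0.5], [3, 0, 0.5], [1, 0, 0.5], [0, 0, 0.5], [-0.3, 0, 0.5], [-0.3, 0, 0.5], [-0.3, 0, 0.5]], "dr": [[0, 0, 0], [0, 0, 0], [0, 0, 0], [0, 0, 0], [0, 0, 0], [0, 0, 0], [0, 0, 0], [0, 0, 0], [0, 0, 0], [0, 0, 0]]}}

```text
time: 20.4
position: [0.4215, 0.1318, 0.1013]
tool_rot: [-0.421, -3.105, 0.006]
ft_force: [-10.0, -1.5, 3.9]
grip_width: 0.001
grip_force: 4.6
```

```bash
python3 m.py 4
```

```text
{'t': 20.4, 'x': -89.46, 'y': -0.87, 'z': 101.3, 'Fx': -9.28, 'Fy': -4.1, 'Fz': 3.88, 'gw': 0.001} (-36.7, 19)
{'t': 20.45, 'x': -89.45, 'y': -0.86, 'z': 101.3, 'Fx': -9.78, 'Fy': -4.35, 'Fz': 4.66, 'gw': 0.004} (-36.9, 18)
{'t': 20.5, 'x': -89.46, 'y': -0.88, 'z': 101.3, 'Fx': -9.08, 'Fy': -3.74, 'Fz': 4.13, 'gw': 0.001} (-36.6, 18)
{'t': 20.55, 'x': -89.47, 'y': -0.88, 'z': 101.3, 'Fx': -10.01, 'Fy': -4.11, 'Fz': 4.25, 'gw': 0.005} (-35.7, 18)
```

Call:
{"name": "send_rows", "arguments": {"xyz": [[0.1, 0, 0], [0.2, 0, 0], [0.3, 0, 0], [0.4, 0, 0], [0.5, 0, 0], [0.5, 0, 0], [0.5, 0, 0], [0.5, 0, 0], [0.5, 0, 0], [0.5, 0, 0]], "dr": [[0, 0, 0], [0, 0, 0], [0, 0, 0], [0, 0, 0], [0, 0, 0], [0, 0, 0], [0, 0, 0], [0, 0, 0], [0, 0, 0], [0, 0, 0]]}}

```text
time: 21.43
position: [0.4215, 0.1318, 0.1013]
tool_rot: [-0.421, -3.106, 0.005]
ft_force: [-8.4, -2.1, 3.0]
grip_width: 0.007
grip_force: 3.9
```

```bash
python3 m.py 3
```

```text
{'t': 21.43, 'x': -89.47, 'y': -0.92, 'z': 101.3, 'Fx': -7.49, 'Fy': -4.28, 'Fz': 2.98, 'gw': 0.007} (-36.9, 18)
{'t': 21.48, 'x': -89.49, 'y': -0.92, 'z': 101.3, 'Fx': -8.01, 'Fy': -3.12, 'Fz': 2.0, 'gw': 0.006} (-36.9, 18)
{'t': 21.53, 'x': -89.45, 'y': -0.91, 'z': 101.3, 'Fx': -6.46, 'Fy': -3.48, 'Fz': 2.29, 'gw': 0.005} (-36.4, 18)
```

Call:
{"name": "send_rows", "arguments": {"xyz": [[0.1, 0, 0], [0.2, 0, 0], [0.25, 0, 0], [0.3, 0, 0], [0.3, 0, 0], [0.3, 0, 0], [0.3, 0, 0], [0.3, 0, 0], [0.3, 0, 0], [0.3, 0, 0]], "dr": [[0, 0, 0], [0, 0, 0], [0, 0, 0], [0, 0, 0], [0, 0, 0], [0, 0, 0], [0, 0, 0], [0, 0, 0], [0, 0, 0], [0, 0, 0]]}}

```text
time: 22.42
position: [0.4215, 0.1318, 0.1013]
tool_rot: [-0.421, -3.107, 0.005]
ft_force: [-7.8, -2.1, 2.0]
grip_width: 0.002
grip_force: 3.5
```

```bash
python3 m.py 3
```

```text
{'t': 22.42, 'x': -89.51, 'y': -0.93, 'z': 101.3, 'Fx': -6.95, 'Fy': -4.14, 'Fz': 1.96, 'gw': 0.002} (-36.4, 18)
{'t': 22.47, 'x': -89.51, 'y': -0.94, 'z': 101.3, 'Fx': -6.58, 'Fy': -4.75, 'Fz': 2.02, 'gw': 0.004} (-36.2, 19)
{'t': 22.52, 'x': -89.51, 'y': -0.9, 'z': 101.3, 'Fx': -6.5, 'Fy': -4.93, 'Fz': 2.59, 'gw': 0.002} (-36.2, 19)
```

Call:
{"name": "send_rows", "arguments": {"xyz": [[0.5, 0, 0], [0.8, 0, 0], [0.7, 0, 0], [0.6, 0, 0], [0.5, 0, 0], [0.4, 0, 0], [0.3, 0, 0], [0.2, 0, 0], [0.1, 0, 0], [0, 0, 0]], "dr": [[0, 0, 0], [0, 0, 0], [0, 0, 0], [0, 0, 0], [0, 0, 0], [0, 0, 0], [0, 0, 0], [0, 0, 0], [0, 0, 0], [0, 0, 0]]}}

```text
time: 23.4
position: [0.4216, 0.1317, 0.1012]
tool_rot: [-0.421, -3.107, 0.005]
ft_force: [-7.2, -1.7, 0.8]
grip_width: 0.004
grip_force: 3.2
```

```bash
python3 m.py 3
```

```text
{'t': 23.4, 'x': -89.33, 'y': -0.93, 'z': 101.2, 'Fx': -6.44, 'Fy': -3.58, 'Fz': 0.85, 'gw': 0.004} (-27.8, 12)
{'t': 23.45, 'x': -89.32, 'y': -0.96, 'z': 101.2, 'Fx': -6.79, 'Fy': -4.11, 'Fz': 1.67, 'gw': 0.008} (-27.8, 12)
{'t': 23.5, 'x': -89.3, 'y': -0.96, 'z': 101.2, 'Fx': -5.34, 'Fy': -3.99, 'Fz': 0.82, 'gw': 0.007} (-27.8, 12)
```

Call:
{"name": "send_rows", "arguments": {"xyz": [[0.5, 0, 0], [0.8, 0, 0], [0.8, 0, 0], [0.8, 0, 0], [0.7, 0, 0], [0.6, 0, 0], [0.5, 0, 0], [0.4, 0, 0], [0.3, 0, 0], [0.2, 0, 0]], "dr": [[0, 0, 0], [0, 0, 0], [0, 0, 0], [0, 0, 0], [0, 0, 0], [0, 0, 0], [0, 0, 0], [0, 0, 0], [0, 0, 0], [0, 0, 0]]}}

```text
time: 24.38
position: [0.422, 0.1322, 0.1015]
tool_rot: [-0.421, -3.108, 0.004]
ft_force: [-7.0, -1.6, -0.2]
grip_width: 0.004
grip_force: 2.8
```

```bash
cat >> m.py <<'E'
s=get_state();im=get_image("scene");h=cv2.cvtColor(im[165:200,278:300],cv2.COLOR_RGB2HSV).astype(int)
m=((h[...,0]<8)|(h[...,0]>168))&(h[...,1]>110);v,u=np.nonzero(m);k=v<20
print("red head rows",v[k].min()+165,v[k].max()+165,"centroid",(u[k].mean()+278).round(1),(v[k].mean()+165).round(1))
E
python3 m.py 3
```

```text
{'t': 24.38, 'x': -89.13, 'y': -0.37, 'z': 101.5, 'Fx': -6.29, 'Fy': -3.44, 'Fz': -0.16, 'gw': 0.004} (None, 0)
{'t': 24.43, 'x': -89.13, 'y': -0.37, 'z': 101.4, 'Fx': -6.52, 'Fy': -2.46, 'Fz': 1.07, 'gw': 0.002} (None, 0)
{'t': 24.48, 'x': -89.11, 'y': -0.36, 'z': 101.5, 'Fx': -5.08, 'Fy': -2.81, 'Fz': 0.38, 'gw': 0.004} (None, 0)
red head rows 183 184 centroid 291.2 183.6
```

```bash
cat > hd.py <<'E'
from h import *
def red(im,n):
    f=im.astype(float);w=np.clip(f[...,0]-np.maximum(f[...,1],f[...,2])-25,0,None)
    h=cv2.cvtColor(im,cv2.COLOR_RGB2HSV).astype(int);w[(h[...,0]>8)&(h[...,0]<168)]=0
    v,u=np.nonzero(w);return len(v),((u*w[v,u]).sum()/w.sum()).round(2),((v*w[v,u]).sum()/w.sum()).round(2)
m=cv2.imread("pics/m6.png")[:,:,::-1]
old=dict(scene=cv2.resize(np.ascontiguousarray(m[:,:400]),(80,100),interpolation=cv2.INTER_AREA),side=cv2.resize(np.ascontiguousarray(m[:,400:]),(80,100),interpolation=cv2.INTER_AREA))
B=dict(scene=(248,135,33,60,35,58),side=(188,98,48,42,72,66))
for n,(x,y,a,b,c,d) in B.items():
    b0,b1=(35,60) if n=="scene" else (38,58);a0,a1=(30,50) if n=="scene" else (50,70)
    im=get_image(n);new=np.ascontiguousarray(im[y:y+100,x:x+80])
    e=ext(n);print(n,"was",red(np.ascontiguousarray(old[n][b0:b1,a0:a1]),n),"now",red(np.ascontiguousarray(new[b0:b1,a0:a1]),n),"px for 25/21/12mm",[proj(np.array([.5696,.0919,.145+h]),e).round(1).tolist() for h in(.025,.021,.012)])
E
python3 hd.py
```

```text
scene was (69, np.float64(9.58), np.float64(13.24)) now (51, np.float64(10.55), np.float64(15.66)) px for 25/21/12mm [[288.9, 183.1], [288.9, 184.1], [288.7, 186.5]]
side was (47, np.float64(9.12), np.float64(10.6)) now (44, np.float64(9.26), np.float64(12.52)) px for 25/21/12mm [[248.2, 145.2], [248.2, 146.4], [248.2, 148.9]]
```

The red head has dropped about 2 px in both views, some 7–9 mm, and θ is at 0, so the pin is in the hole but not yet home. I withdraw the finger and rise.

Call:
{"name": "send_rows", "arguments": {"xyz": [[4, 0, 0], [10, 0, 0], [13, 0, -5], [13, 0, -30], [13, 0, -65], [13, 0, -100], [13, 0, -135], [13, 0, -155], [13, 0, -155], [13, 0, -155]], "dr": [[0, 0, 0], [0, 0, 0], [0, 0, 0], [0, 0, 0], [0, 0, 0], [0, 0, 0], [0, 0, 0], [0, 0, 0], [0, 0, 0], [0, 0, 0]]}}

```text
time: 25.52
position: [0.4124, 0.1371, 0.2594]
tool_rot: [0.42, 3.109, 0.004]
ft_force: [-1.0, -0.2, -0.8]
grip_width: 0.006
grip_force: 0.0
```

```bash
python3 m.py 3; python3 hd.py
```

```text
{'t': 25.52, 'x': -99.69, 'y': 1.81, 'z': 259.4, 'Fx': -0.91, 'Fy': -0.44, 'Fz': -0.79, 'gw': 0.006} (None, 0)
{'t': 25.57, 'x': -100.4, 'y': 1.25, 'z': 257.9, 'Fx': -0.02, 'Fy': -0.36, 'Fz': -0.91, 'gw': 0.004} (None, 0)
{'t': 25.62, 'x': -100.89, 'y': 0.89, 'z': 256.9, 'Fx': -0.23, 'Fy': 0.2, 'Fz': -0.72, 'gw': 0.007} (None, 0)
red head rows 183 184 centroid 289.8 183.8
scene was (69, np.float64(9.58), np.float64(13.24)) now (52, np.float64(10.51), np.float64(15.5)) px for 25/21/12mm [[288.9, 183.1], [288.9, 184.1], [288.7, 186.5]]
side was (47, np.float64(9.12), np.float64(10.6)) now (44, np.float64(9.27), np.float64(12.53)) px for 25/21/12mm [[248.2, 145.2], [248.2, 146.4], [248.2, 148.9]]
```

The table stays locked. Now I go over the pin and press.

Call:
{"name": "send_rows", "arguments": {"xyz": [[-40, -1, 0], [-80, -1, 0], [-120, -1, 0], [-150, -1, 0], [-165, -1, 0], [-165, -1, 10], [-165, -1, 25], [-165, -1, 40], [-165, -1, 48], [-165, -1, 48]], "dr": [[0, 0, 0], [0, 0, 0], [0, 0, 0], [0, 0, 0], [0, 0, 0], [0, 0, 0], [0, 0, 0], [0, 0, 0], [0, 0, 0], [0, 0, 0]]}}

```text
time: 26.65
position: [0.5679, 0.0921, 0.2066]
tool_rot: [-0.419, -3.108, 0.003]
ft_force: [-0.0, -0.1, 0.3]
grip_width: 0.001
grip_force: 0.0
```

```bash
python3 -c "
from h import *
for i in range(3): print({k:float(v) for k,v in tp(get_state()).items()}); get_image('scene')"
```

```text
{'t': 26.65, 'x': 62.17, 'y': -0.31, 'z': 206.6, 'Fx': 0.02, 'Fy': -0.11, 'Fz': 0.33, 'gw': 0.001}
{'t': 26.7, 'x': 63.03, 'y': -0.02, 'z': 208.2, 'Fx': -0.16, 'Fy': 0.45, 'Fz': 1.13, 'gw': 0.004}
{'t': 26.75, 'x': 63.82, 'y': 0.25, 'z': 209.4, 'Fx': -0.81, 'Fy': -0.28, 'Fz': 0.18, 'gw': 0.004}
```

Call:
{"name": "send_rows", "arguments": {"xyz": [[0, 0, 4], [0, 0, 8], [0, 0, 11], [0, 0, 13], [0, 0, 14], [0, 0, 15], [0, 0, 16], [0, 0, 17], [0, 0, 17], [0, 0, 17]], "dr": [[0, 0, 0], [0, 0, 0], [0, 0, 0], [0, 0, 0], [0, 0, 0], [0, 0, 0], [0, 0, 0], [0, 0, 0], [0, 0, 0], [0, 0, 0]]}}

```text
time: 27.63
position: [0.5702, 0.0918, 0.1925]
tool_rot: [0.421, 3.113, 0.0]
ft_force: [-1.0, -0.7, -0.2]
grip_width: 0.007
grip_force: 0.0
```

```bash
python3 -c "
from h import *
for i in range(3): print({k:float(v) for k,v in tp(get_state()).items()}); get_image('scene')"
```

```text
{'t': 27.63, 'x': 64.52, 'y': 0.07, 'z': 192.5, 'Fx': -0.8, 'Fy': -0.91, 'Fz': -0.21, 'gw': 0.007}
{'t': 27.68, 'x': 64.55, 'y': 0.1, 'z': 192.6, 'Fx': -0.73, 'Fy': 0.46, 'Fz': -0.21, 'gw': 0.009}
{'t': 27.73, 'x': 64.57, 'y': 0.1, 'z': 192.6, 'Fx': -0.94, 'Fy': 0.35, 'Fz': 0.67, 'gw': 0.007}
```

Call:
{"name": "send_rows", "arguments": {"xyz": [[0, 0, 1], [0, 0, 2], [0, 0, 3], [0, 0, 4], [0, 0, 5], [0, 0, 5.5], [0, 0, 6], [0, 0, 6], [0, 0, 6], [0, 0, 6]], "dr": [[0, 0, 0], [0, 0, 0], [0, 0, 0], [0, 0, 0], [0, 0, 0], [0, 0, 0], [0, 0, 0], [0, 0, 0], [0, 0, 0], [0, 0, 0]]}}

```text
time: 28.62
position: [0.5703, 0.0919, 0.1869]
tool_rot: [0.421, 3.113, 0.001]
ft_force: [0.3, -0.8, 3.5]
grip_width: 0.005
grip_force: 1.8
```

```bash
python3 -c "
from h import *
for i in range(3): print({k:float(v) for k,v in tp(get_state()).items()}); get_image('scene')"
```

```text
{'t': 28.62, 'x': 64.62, 'y': 0.17, 'z': 186.9, 'Fx': 0.53, 'Fy': -0.64, 'Fz': 3.46, 'gw': 0.005}
{'t': 28.67, 'x': 64.61, 'y': 0.13, 'z': 186.9, 'Fx': -1.3, 'Fy': -0.54, 'Fz': 2.7, 'gw': -0.0}
{'t': 28.72, 'x': 64.66, 'y': 0.16, 'z': 186.9, 'Fx': -0.42, 'Fy': -0.56, 'Fz': 4.52, 'gw': 0.005}
```

Call:
{"name": "send_rows", "arguments": {"xyz": [[0, 0, 0.5], [0, 0, 1], [0, 0, 1.5], [0, 0, 2], [0, 0, 2], [0, 0, 2], [0, 0, 2], [0, 0, 2], [0, 0, 2], [0, 0, 2]], "dr": [[0, 0, 0], [0, 0, 0], [0, 0, 0], [0, 0, 0], [0, 0, 0], [0, 0, 0], [0, 0, 0], [0, 0, 0], [0, 0, 0], [0, 0, 0]]}}

```text
time: 29.6
position: [0.5711, 0.0925, 0.1865]
tool_rot: [0.42, 3.111, 0.003]
ft_force: [-3.1, 0.1, 11.5]
grip_width: 0.007
grip_force: 5.4
```

```bash
python3 -c "
from h import *
for i in range(3): print({k:float(v) for k,v in tp(get_state()).items()}); get_image('scene')"
```

```text
{'t': 29.6, 'x': 65.16, 'y': 0.91, 'z': 186.5, 'Fx': -3.02, 'Fy': -0.74, 'Fz': 11.49, 'gw': 0.007}
{'t': 29.65, 'x': 65.18, 'y': 0.94, 'z': 186.6, 'Fx': -2.54, 'Fy': -0.13, 'Fz': 11.07, 'gw': 0.004}
{'t': 29.7, 'x': 65.16, 'y': 0.93, 'z': 186.5, 'Fx': -2.12, 'Fy': -0.55, 'Fz': 10.84, 'gw': 0.008}
```

Call:
{"name": "send_rows", "arguments": {"xyz": [[0, 0, 1], [0, 0, 2], [0, 0, 2], [0, 0, 2], [0, 0, 2], [0, 0, 0], [0, 0, -5], [0, 0, -20], [0, 0, -50], [0, 0, -85]], "dr": [[0, 0, 0], [0, 0, 0], [0, 0, 0], [0, 0, 0], [0, 0, 0], [0, 0, 0], [0, 0, 0], [0, 0, 0], [0, 0, 0], [0, 0, 0]]}}

```text
time: 30.58
position: [0.5686, 0.0915, 0.2677]
tool_rot: [-0.42, -3.108, 0.004]
ft_force: [0.8, 0.6, -0.7]
grip_width: 0.004
grip_force: 0.0
```

```bash
python3 hd.py
python3 - <<'E'
from h import *
print(tp(get_state()),theta())
t=[]
for n,(x,y) in dict(scene=(268,160),side=(223,120)).items():
    im=get_image(n)[:,:,::-1];t.append(cv2.resize(im[y:y+50,x:x+40],(400,500),interpolation=cv2.INTER_CUBIC))
cv2.imwrite("pics/m7.png",np.hstack(t))
E
```

```text
scene was (69, np.float64(9.58), np.float64(13.24)) now (55, np.float64(10.21), np.float64(16.95)) px for 25/21/12mm [[288.9, 183.1], [288.9, 184.1], [288.7, 186.5]]
side was (47, np.float64(9.12), np.float64(10.6)) now (39, np.float64(9.42), np.float64(13.35)) px for 25/21/12mm [[248.2, 145.2], [248.2, 146.4], [248.2, 148.9]]
{'t': 30.68, 'x': np.float64(67.14), 'y': np.float64(0.92), 'z': np.float64(274.9), 'Fx': np.float64(1.33), 'Fy': np.float64(-0.23), 'Fz': np.float64(0.34), 'gw': 0.005} (None, 0)
```

View pics/m7.png

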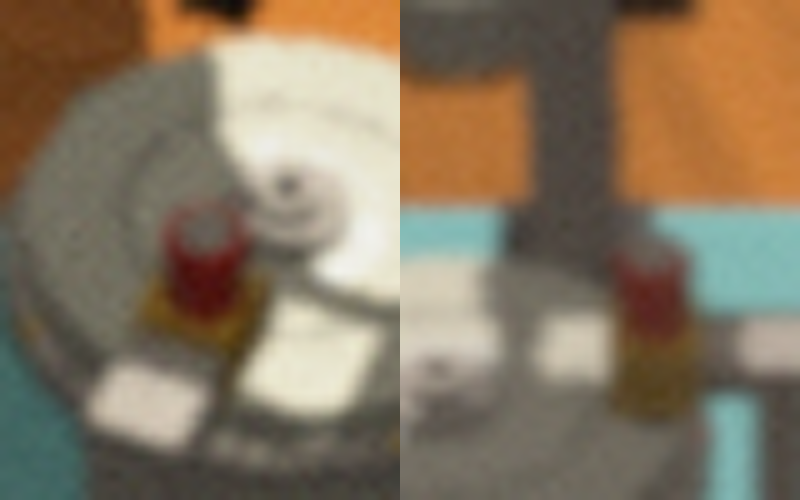

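The red head, at about scene (288.5,186.5), sits flush on the brass guide in both views with no shank showing. It has moved the full 13 mm, about 3.7 px, and the table stands still. I hand in.

```bash
python3 -c "
from bench import *
print(close_job())"
```

```text
the job is handed in; nothing more can be done
None
```

The lock pin is fully home, its head sitting on the guide and the table locked. The fingers are clear, nothing else on the bench was moved, and I handed the job in at about 31 s.

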